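# Isolate a cell charging cradle and hold its sprung contact arm back

## Robot

A 6-joint arm with a two-finger parallel gripper is mounted at the origin on the work surface. World frame = base frame: x ahead of the robot, y to its left, z up, the work surface at z = 0. Lengths are in mm, angles in rad, forces in N, time in s.
With the tool pointing down it reaches from about 350 to 875 mm from the base axis. Payload 4.2 kg.
Tool frame: the origin (TCP) lies midway between the tips of the shut fingers; the grasp point (between the pads) lies 19 mm behind it; z points along the fingers, y is the direction in which the jaws open and shut (so a half turn about z gives the same grasp; the last joint's range is limited). The gripper opens to 85 mm and grips with 20 to 120 N. Pads are 22 mm wide; open, the fingers measure 114 mm over their backs; the gripper's body (76 mm by 85 mm) begins 54 mm behind the grasp point. The pads swing forward as they close: fully open they stand 13 mm farther back than shut.
Start: joints at [1.501, 0.385, 0.008, 0, -1.194, -0.259], TCP at [201.785, 591.508, 231.312] pointing down, gripper open.
Joint ranges: [-3.14, 3.14], [-1.21, 2.06], [-1.07, 1.41], [-3.16, 2.05], [-2.99, -0.16], [-3.1, 3.1]. Speed limits (rad/s): [2.79, 2.79, 3.14, 3.14, 3.14, 3.14].

## Interface

Orientations are given as a unit quaternion [x, y, z, w].
In Python, from bench import arm gives the robot as it stands.
- The arm moves only by the tool servo_tool, never from a script. Its argument "rows" is a list of rows, each an object of numbers: "fingers": the finger opening in cm, from 0 to 8.54; "x", "y", "z": the shift along the tool's x, y, z in cm; "turn": the turn about the tool's z in degrees. A call has 1 to 10 rows; each row shifts and turns the commanded pose from where the row before left it, along the tool's axes as they then stand; what a row does not reach is not made up. A row lasts 1/12 s, in which the tool goes at most 41.7 mm and 7.16 degrees, less where a joint would pass 70% of its speed; a pose out of reach is approached as far as the arm can. A call is refused whole if a number of a shift passes 4.17 or a number of a turn 7.16, either way. A call with a gripper value outside its range is refused whole. The fingers move at their own pace and stop on an object; the grip force is fixed at half the most. Time passes only in rows, so rows that do not move let the fingers close. It gives the time, the measured TCP pose, the force and the opening at its end, in the units of the state.
- arm.read_state(): the state, without advancing time (a new reading comes with each control period).
- arm.get_image(name): name is "scene" or "side" or "wrist"; returns (picture, depth): 420x560x3 uint8, red, green, blue; 420x560 float32, mm along the optical axis (not along the pixel's ray), 0 where there is no reading.
- arm.camera_model(name): a dict with "fx", "fy", "cx", "cy" (pixels), "pose" (4x4, takes a point from camera to world coordinates). Camera axes: x right, y down, z forward; pixel columns grow to the right and rows downward; lengths in mm; the calibration is good to about 2 mm. A picture is of the moment at which its call begins: read the wrist's pose just before it. camera_model takes no time and is no camera call; for the wrist camera it gives the pose at the moment of the call.
- arm.job_done(): hands the job in, once; it reports no verdict.
The state is a dict: "clock": time; "joints": joint angles; "joint_vel": joint speeds; "joint_efforts": joint torques, N m; "position": TCP position; "ee_rot": TCP orientation; "contact_force": force on the tool from outside, world axes, zero at the start; "wrist_torque": the same for the moment, N m; "gripper_width": finger opening in mm.
Only numpy, scipy, OpenCV 4.12 (cv2) and the standard library are available. Lean on these libraries where they do the work, as an engineer would, in place of code of your own. Each camera call takes 0.05 s, during which the arm holds its last target.

## Task

I want to lift the nickel cell out of the charging cradle. First slide the isolator from charge to off, its pointer on the green mark in the middle of the track; then, by its blue knob, push the sprung contact arm back from the cell past its ratchet click, and finish still holding it back there, because it springs forward if you let go. Leave the cell lying in its saddles and do not disturb the other things on the shelf.

Things in the scene. Friction and masses are not known exactly. Their poses are not given: they have to be found in the camera images.
- cradle: Cell charging cradle fixed to the shelf: dark teal base plate 215 x 285 mm, top 18 mm above the shelf. Origin on the shelf surface, inside the base; its x axis points away from the robot at yaw 0, y to the left along the cell, z up. Cradle coordinates below are mm along these x, y and, for z, height above the shelf. A rubber-capped end-stop pin for the arm stands at (14, -81), top at 48; the fixed contact block behind the cell at (15, 100), top at 62.
- isolator (a joint): Slide isolator, in m: 0 is the charge end of its track, 0.080 the discharge end; it slides along the cradle's +y and stays where it is put (about 2.5 N of friction). Off is 0.040, where the white pointer is on the middle of the green mark; it counts as off within 6.5 mm. It starts on charge, 0 to 0.018 (red mark).
- isolator_grip (a point): Upper part of the isolator's black grip, a block 20 mm (cradle x) by 22 mm (cradle y) by 44 mm tall with its top 18 mm above this point (76 above the shelf). The track it stands on, 36 mm wide, has its top 26 mm below this point: fingertips must stay above that. Both its cradle-x sides are free for fingers.
- off_mark (a point): Where isolator_grip lies when the isolator is off (fixed on the cradle; the green mark, 13 mm long, lies beside the track at this cradle y; red band towards -y is charge, yellow band towards +y is discharge).
- contact_arm (a joint): Sprung contact arm, in rad: about 0 (down to -0.01) when its brass button rests on the cell's terminal, grows as the arm swings back from the cell (anticlockwise from above, about pivot), end stop at 0.70. The torsion spring gives 0.5 N m at 0 and 1.2 N m at 0.70 (4 to 10 N at the knob); over the ratchet tooth, from about 0.23 to 0.45, 2 to 3 N more. The click is over at 0.46. It does not latch: let go, the arm springs back to the cell.
- post_knob (a point): Centre of the blue round knob on the upright post at the arm's free end: 16 mm across, 42 mm tall (top 21 mm above this point, 102 above the shelf), 125 mm from the pivot. The arm's blade lies 35 mm and more below this point. At joint 0 it lies towards the cradle's -x from the pivot and pushing back moves it towards the cradle's -y, along the arc.
- pivot (a point): Axis of the arm's hinge (vertical), at the cradle's base top (18 above the shelf).
- click_pawl (a joint): Small brass pawl that rides over the arm's ratchet tooth, in rad: 0 is seated, about 0.08 on top of the tooth, back to 0 with a click once the arm is past.
- cell_centre (a point): Centre of the orange-sleeved nickel cell lying in the cradle's saddles along the cradle's y (33 mm across, 91 mm long, top 59 above the shelf), held between the contact arm's brass button and the fixed contact.
- vent_plug_mid (a point): Centre of the yellow plastic vent plug, 30 mm across, 30 mm tall. To be left alone.
- rubber_foot_mid (a point): Centre of the black rubber foot, 38 mm across, 18 mm tall. To be left alone.
- spacer_tube_mid (a point): Centre of the upright aluminium spacer tube, 26 mm across, 45 mm tall. To be left alone.
- spare_cell_mid (a point): Centre of the spare nickel cell with an orange sleeve standing upright, 33 mm across, 91 mm tall. To be left alone.
- spanner_mid (a point): Centre of the steel spanner lying flat, 150 mm long, 8 mm thick. To be left alone.

How it is judged (in metres and radians):
On the way, in this order (a step that is already met when the one before it is completed fails the run):
1. the isolator is off, the arm still on the cell (value of joint isolator between 0.0335 and 0.0465 m and value of joint contact_arm below 0.1 rad), for 0.2 s.
2. the contact arm is pushed back past its click by the fingers (value of joint contact_arm above 0.47 rad and value of joint click_pawl below 0.03 rad and contact force between the fingers and contact_arm above 3 N), for 0.3 s.
At the end, for the whole second after the job is handed in: The fingers still hold the contact arm back (over 3 N on it, joint above 0.47, pawl seated below 0.03, arm still within 0.05 rad/s), the isolator is within 6.5 mm of off, the cell lies within 10 mm of where it was, and the other things lie within 20 mm of where they were (all of step 2 and velocity of joint contact_arm between -0.05 and 0.05 rad/s and value of joint isolator between 0.0335 and 0.0465 m and distance of cell_centre from where it was at the start of the episode below 0.01 m and distance of each of vent_plug_mid, rubber_foot_mid, spacer_tube_mid, spare_cell_mid, spanner_mid from where it was at the start of the episode below 0.02 m); the arm keeps its last pose, push and grip.
It fails at once if the contact is taken off the cell while the isolator is not off (value of joint contact_arm above 0.12 rad and not (value of joint isolator between 0.0325 and 0.0475 m)).
It fails at once if the cell is knocked out of its saddles (distance of cell_centre from where it was at the start of the episode above 0.015 m).
It fails at once if one of the other things on the shelf is disturbed (moved 20 mm) (distance of any of vent_plug_mid, rubber_foot_mid, spacer_tube_mid, spare_cell_mid, spanner_mid from where it was at the start of the episode above 0.02 m).
It also fails if it takes over 42 s, if anything falls off the work surface, if the arm or the gripper's body presses on something with over 40 N, if the wrist force passes 120 N, or if a joint passes its speed limit or range.

## Working session

There is one attempt and no reset: what is moved stays moved. The work goes in short steps, Python scripts to look and compute and a tool call to move; the robot and the scene stay as the last step left them, time stands still between calls to the robot, and variables do not carry over. Pictures are saved under pics/ and viewed, and the job is handed in when it is done.

Besides the shell and the picture viewer there is one more tool, called after ">>>" in YAML: its name, and indented under it one key for each argument. servo_tool: Moves the arm, as the interface text tells. Its arguments: {"type":"object","properties":{"rows":{"type":"array","items":{"type":"object","properties":{"fingers":{"type":"number"},"x":{"type":"number"},"y":{"type":"number"},"z":{"type":"number"},"turn":{"type":"number"}}}}},"required":["rows"]}

```bash
mkdir -p pics; python3 - <<'E'
from bench import arm
import cv2,numpy as np
print(arm.read_state())
for n in ["scene","side","wrist"]:
    m=arm.camera_model(n)
    p,d=arm.get_image(n)
    cv2.imwrite(f"pics/{n}0.png",p[:,:,::-1]); np.savez(f"pics/{n}0.npz",p=p,d=d,K=[m[k] for k in("fx","fy","cx","cy")],T=m["pose"])
    print(n,m)
E
```

```text
{'clock': 0.0, 'joints': array([ 1.50058476e+00,  3.85574815e-01,  6.60450056e-03, -4.82363399e-04,
       -1.19396346e+00, -2.58591625e-01]), 'joint_vel': array([-0.0007174 , -0.00047278, -0.00041737,  0.00117476, -0.00013603,
        0.0007722 ]), 'joint_efforts': array([-2.91559209e-04, -3.92285478e+01,  1.88403100e+01,  4.18605387e+00,
       -4.57885602e-03, -9.91214705e-06]), 'position': array([201.62224471, 590.97253989, 230.20466429]), 'ee_rot': array([ 9.86501312e-01, -1.63749717e-01, -1.22656202e-04,  1.08506899e-03]), 'contact_force': array([-0.26988772, -0.46354145,  0.37861587]), 'wrist_torque': array([ 0.00577346, -0.0307408 , -0.00015045]), 'gripper_width': 85.54459658890511}
scene {'fx': 380.0447856248878, 'fy': 380.0447856248878, 'cx': 280.71583832505195, 'cy': 209.24020233149977, 'pose': array([[-8.41912037e-01,  3.34822847e-01, -4.23175830e-01,
         8.60742098e+02],
       [ 5.39402972e-01,  5.00217704e-01, -6.77367465e-01,
         5.13156343e+02],
       [-1.51180613e-02, -7.98546123e-01, -6.01743745e-01,
         5.19297549e+02],
       [ 0.00000000e+00,  0.
[... 275 characters left out ...]
56667e-01, -6.25603359e-01,  7.39587091e-01,
        -7.32335044e+02],
       [-5.84859043e-03, -7.62506724e-01, -6.46953854e-01,
         7.74117425e+02],
       [ 0.00000000e+00,  0.00000000e+00,  0.00000000e+00,
         1.00000000e+00]])}
wrist {'fx': 294.5974137012869, 'fy': 294.5974137012869, 'cx': 282.4489443035388, 'cy': 206.07342990538294, 'pose': array([[-3.21157800e-01, -9.00534989e-01, -2.93077467e-01,
         2.76361746e+02],
       [-9.47024937e-01,  3.05783220e-01,  9.81854960e-02,
         5.65685790e+02],
       [ 1.19869708e-03,  3.09084708e-01, -9.51033757e-01,
         3.73834605e+02],
       [ 0.00000000e+00,  0.00000000e+00,  0.00000000e+00,
         1.00000000e+00]])}
```

View pics/scene0.png

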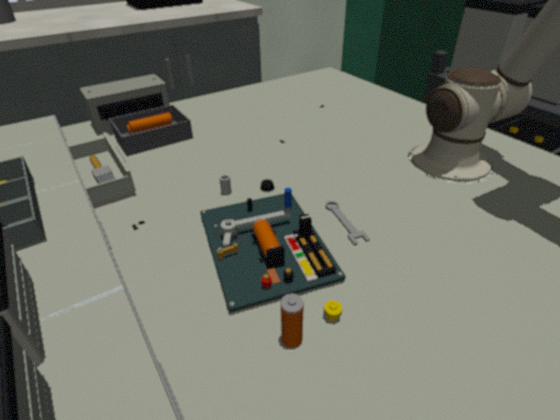

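View pics/side0.png

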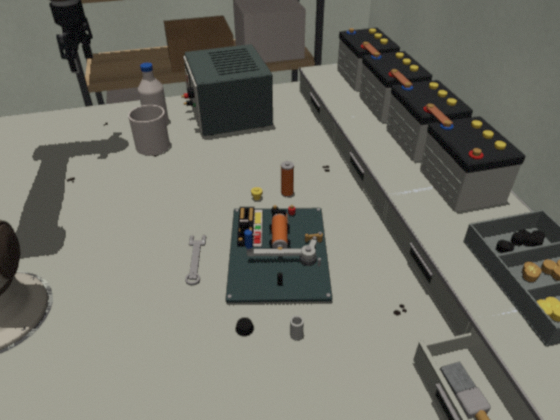

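View pics/wrist0.png

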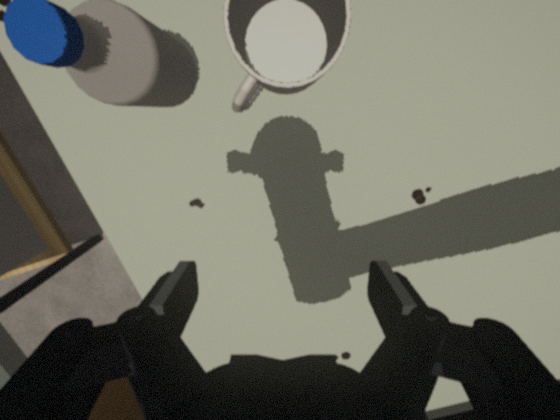

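The scene and side pictures show the cradle (scene about 200–340, 190–310; side 228–328, 208–298). The wrist camera doesn't see it yet. I'll enlarge both views and back-project from depth.

```bash
cat > h.py <<'E'
import numpy as np,cv2
def load(n):
    z=np.load(f"pics/{n}.npz"); return z["p"],z["d"],z["K"],z["T"]
def pts(n):
    p,d,K,T=load(n); v,u=np.mgrid[0:420,0:560]
    c=np.stack([(u-K[2])/K[0]*d,(v-K[3])/K[1]*d,d,np.ones_like(d)],-1)
    return p,(c@T.T)[...,:3],d
def proj(n,X):
    p,d,K,T=load(n); c=(np.linalg.inv(T)@np.append(X,1))[:3]
    return K[0]*c[0]/c[2]+K[2],K[1]*c[1]/c[2]+K[3]
def ray(n,u,v,z):
    p,d,K,T=load(n); r=T[:3,:3]@np.array([(u-K[2])/K[0],(v-K[3])/K[1],1]); o=T[:3,3]
    return o+r*(z-o[2])/r[2]
E
python3 - <<'E'
from h import *
for n,(a,b,c,e) in {"scene0":(170,360,160,320),"side0":(170,350,160,300)}.items():
    p,P,d=pts(n)
    im=cv2.resize(p[c:e,a:b,::-1],None,fx=4.2,fy=4.2 if n=="side0" else 3.7,interpolation=cv2.INTER_CUBIC)
    cv2.imwrite(f"pics/{n}z.png",im)
# top-down maps (world) 1px = 1mm: rectify side to plane z=18
for n in("scene0","side0"):
    p,P,d=pts(n)
    hsv=cv2.cvtColor(p,cv2.COLOR_RGB2HSV)
    for nm,lo,hi in[("blue",(105,120,40),(130,255,255)),("green",(50,120,60),(85,255,255)),("yellow",(24,150,90),(34,255,255)),("orange",(5,150,60),(18,255,255)),("red",(0,170,80),(4,255,255))]:
        m=cv2.inRange(hsv,lo,hi); k,l,s,ce=cv2.connectedComponentsWithStats(m)
        for i in range(1,k):
            if s[i,4]>12:
                q=P[(l==i)&(d>0)]
                if len(q) and abs(np.median(q[:,1]))<400 and 300<np.median(q[:,0])<800: print(n,nm,s[i],np.median(q,0).round(),q.min(0).round(),q.max(0).round())
E
```

```text
scene0 blue [284 188   8  20 123] [523.  -0.  84.] [515. -11.  60.] [528.   3. 102.]
scene0 green [296 253   7   4  22] [558.  90.  21.] [550.  86.  19.] [563.  95.  22.]
scene0 yellow [300 260  13  15 104] [566. 123.  21.] [554. 106.  18.] [574. 142.  23.]
scene0 yellow [325 301  17  20 249] [588. 227.  25.] [571. 210.   1.] [600. 238.  31.]
scene0 orange [253 220  27  34 533] [602.  41.  56.] [555. -23.  16.] [625.  89.  62.]
scene0 orange [263 267  16  16 135] [628. 110.  19.] [617.  89.  16.] [652. 125.  44.]
scene0 orange [282 310  20  38 644] [673. 236.  48.] [656. 221.   5.] [682. 240.  86.]
scene0 red [288 238  11  12  57] [550.  59.  21.] [539.  40.  18.] [557.  74.  22.]
scene0 red [261 277  10  10  38] [652. 126.  36.] [643. 115.  28.] [657. 130.  38.]
side0 blue [243 229   9  20 132] [518. -11.  87.] [511. -15.  52.] [529.  50. 104.]
side0 yellow [253 190   8   7  31] [582. 212.  25.] [574. 206.  17.] [592. 226.  31.]
side0 orange [282 170  11  26 272] [660. 208.  46.] [648. 203.   3.] [675. 219.  85.]
side0 orange [272 215  16  27 356] [597.  39.  57.] [573.  -1.  19.] [630. 105.  62.]
side0 red [289 208   6   4  18] [645. 114.  37.] [640. 110.  32.] [652. 121.  40.]
side0 red [255 236   5   7  29] [548.  50.  23.] [543.  40.  20.] [555.  62.  25.]
```

View pics/scene0z.png

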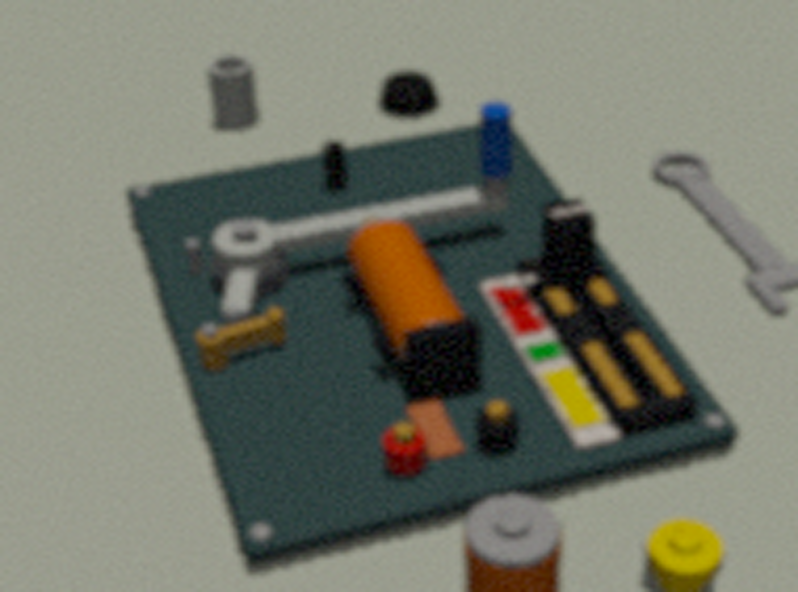

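View pics/side0z.png

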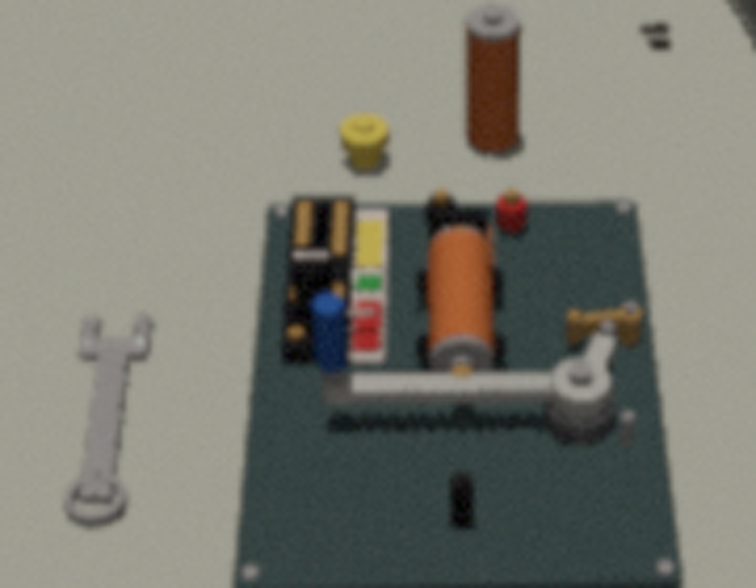

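```bash
python3 - <<'E'
from h import *
# teal mask with depth at z~18, minAreaRect from both cams
for n in("scene0","side0"):
    p,P,d=pts(n); hsv=cv2.cvtColor(p,cv2.COLOR_RGB2HSV)
    m=(P[...,2]>10)&(P[...,2]<26)&(hsv[...,0]>75)&(hsv[...,0]<110)&(hsv[...,1]>50)&(P[...,0]>400)&(P[...,0]<750)&(abs(P[...,1])<260)
    l=cv2.morphologyEx(m.astype(np.uint8),cv2.MORPH_OPEN,np.ones((3,3)))
    q=P[l>0]; print(n,len(q),cv2.minAreaRect(q[:,:2].astype(np.float32)),np.median(q[:,2]))
    print(cv2.boxPoints(cv2.minAreaRect(q[:,:2].astype(np.float32))))
R=lambda u,v,z:ray("scene0",170+u/4.2,160+v/3.7,z).round(1)
S=lambda u,v,z:ray("side0",170+u/4.2,160+v/4.2,z).round(1)
print("scene screws",R(143,190,20),R(262,530,20),R(713,420,20))
print("side screws",S(280,208,20),S(625,206,20),S(250,571,20),S(665,566,20))
print("pin",R(335,147,48),S(461,480,48))
print("pivot top",R(243,235,50),S(580,378,50),"knob top",R(496,110,102),S(328,302,102))
print("grip top",R(568,208,76),S(310,255,76))
print("green",R(545,352,20),S(369,283,20))
for n,u,v in(("scene0",243/4.2+170,228/3.7+160),("side0",580/4.2+170,378/4.2+160),("scene0",568/4.2+170,208/3.7+160),("side0",310/4.2+170,255/4.2+160)):
    print(n,pts(n)[1][int(round(v)),int(round(u))])
E
```

```text
scene0 5381 ((588.93017578125, 16.910186767578125), (281.78765869140625, 211.68276977539062), 76.43529510498047) 16.720463340257822
[[ 452.99545   -95.229126]
 [ 658.7735   -144.8779  ]
 [ 724.86487   129.0495  ]
 [ 519.08685   178.69827 ]]
side0 424 ((586.7642822265625, 8.602737426757812), (267.1015319824219, 204.17044067382812), 76.92388916015625) 18.309814098464983
[[ 457.1109   -98.38882]
 [ 655.98724 -144.58139]
 [ 716.41766  115.59429]
 [ 517.5413   161.78687]]
scene screws [ 652.6 -135.4   20. ] [714.7 123.5  20. ] [524.8 169.3  20. ]
side screws [523.2 167.1  20. ] [716.  118.1  20. ] [459.7 -94.4  20. ] [ 651.7 -141.4   20. ]
pin [566.1 -82.6  48. ] [565.1 -88.3  48. ]
pivot top [642.  -33.6  50. ] [639.9 -38.5  50. ] knob top [521.  -2. 102.] [519.5  -7.  102. ]
grip top [522.3  58.4  76. ] [522.3  58.8  76. ]
green [557.2  91.7  20. ] [558.9  91.   20. ]
scene0 [641.38748042 -33.38004144  53.72107311]
side0 [638.79795297 -40.95160795  52.63255531]
scene0 [523.46510843  59.17119648  77.54984262]
side0 [522.26535988  56.24251025  77.38624927]
```

>>> servo_tool:
  rows:
    - {"x":3.1,"y":2.7,"fingers":5.0}
    - {"x":3.1,"y":2.7,"fingers":5.0}
    - {"x":3.1,"y":2.7,"fingers":5.0}
    - {"x":3.1,"y":2.7,"fingers":5.0}
    - {"x":3.1,"y":2.7,"fingers":5.0}
    - {"x":3.1,"y":2.7,"fingers":5.0}
    - {"x":3.1,"y":2.7,"fingers":5.0}
    - {"x":3.1,"y":2.7,"fingers":5.0}
    - {"x":3.1,"y":2.7,"fingers":5.0}
    - {"x":3.1,"y":2.7,"fingers":5.0}

```text
invalid input at $.rows[0]: expected keys fingers, x, y, z, turn
```

>>> servo_tool:
  rows:
    - {"x":3.1,"y":2.7,"fingers":5.0}
    - {"x":3.1,"y":2.7,"fingers":5.0}
    - {"x":3.1,"y":2.7,"fingers":5.0}
    - {"x":3.1,"y":2.7,"fingers":5.0}
    - {"x":3.1,"y":2.7,"fingers":5.0}
    - {"turn":7.1,"fingers":5.0}
    - {"turn":7.1,"fingers":5.0}
    - {"turn":7.1,"fingers":5.0}
    - {"turn":7.1,"fingers":5.0}
    - {"turn":7.1,"fingers":5.0}

```text
invalid input at $.rows[0]: expected keys fingers, x, y, z, turn
```

>>> servo_tool:
  rows:
    - {"turn":7.1,"fingers":5.0}
    - {"turn":7.1,"fingers":5.0}
    - {"turn":7.1,"fingers":5.0}
    - {"turn":7.1,"fingers":5.0}
    - {"turn":7.1,"fingers":5.0}
    - {"turn":7.1,"fingers":5.0}
    - {"turn":6.6,"fingers":5.0}
    - {"fingers":5.0}
    - {"fingers":5.0}

```text
invalid input at $.rows[0]: expected keys fingers, x, y, z, turn
```

```bash
cat >> h.py <<'E'
def snap(n,tag):
    from bench import arm
    m=arm.camera_model(n); p,d=arm.get_image(n)
    cv2.imwrite(f"pics/{n}{tag}.png",p[:,:,::-1]); np.savez(f"pics/{n}{tag}.npz",p=p,d=d,K=[m[k] for k in("fx","fy","cx","cy")],T=m["pose"])
def st():
    from bench import arm
    from scipy.spatial.transform import Rotation as R
    s=arm.read_state(); M=R.from_quat(s["ee_rot"]).as_matrix()
    print("t",s["clock"],"pos",s["position"].round(1),"tx",M[:,0].round(3),"ty",M[:,1].round(3),"F",s["contact_force"].round(1),"w",round(s["gripper_width"],1),"j",s["joints"].round(2))
    return s,M
E
python3 -c "
from h import *
st(); snap('wrist',1)"
```

```text
t 0.15 pos [201.7 591.1 230.5] tx [ 0.946 -0.323  0.   ] ty [-0.323 -0.946  0.002] F [-0.5 -0.1  0.5] w 85.4 j [ 1.5   0.39  0.01 -0.   -1.19 -0.26]
```

View pics/wrist1.png

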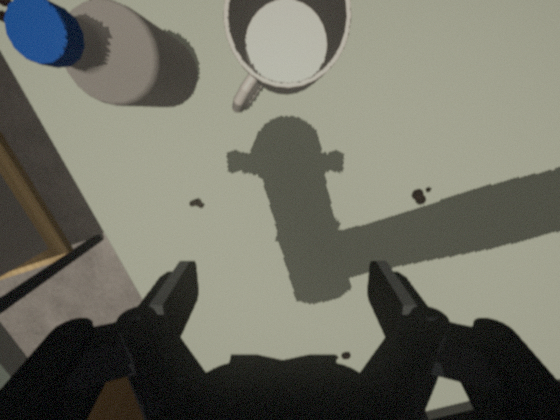

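The calls were refused because every row must carry all the keys, so the arm hasn't moved.

>>> servo_tool:
  rows:
    - {"x":3.1,"y":2.7,"z":0,"turn":0,"fingers":5}
    - {"x":3.1,"y":2.7,"z":0,"turn":0,"fingers":5}
    - {"x":3.1,"y":2.7,"z":0,"turn":0,"fingers":5}
    - {"x":3.1,"y":2.7,"z":0,"turn":0,"fingers":5}
    - {"x":3.1,"y":2.7,"z":0,"turn":0,"fingers":5}
    - {"x":3.1,"y":2.7,"z":0,"turn":0,"fingers":5}
    - {"x":3.1,"y":2.7,"z":0,"turn":0,"fingers":5}
    - {"x":3.1,"y":2.7,"z":0,"turn":0,"fingers":5}
    - {"x":3.1,"y":2.7,"z":0,"turn":0,"fingers":5}
    - {"x":3.1,"y":2.7,"z":0,"turn":0,"fingers":5}

```text
clock: 1.03
position: [408.4, 233.9, 231.5]
ee_rot: [0.987, -0.163, 0.0, -0.0]
contact_force: [0.9, -0.0, -0.3]
gripper_width: 50.2
```

>>> servo_tool:
  rows:
    - {"x":3.1,"y":2.7,"z":0,"turn":0,"fingers":5}
    - {"x":3.1,"y":2.7,"z":0,"turn":0,"fingers":5}
    - {"x":3.1,"y":2.7,"z":0,"turn":0,"fingers":5}
    - {"x":3.1,"y":2.7,"z":0,"turn":0,"fingers":5}
    - {"x":3.1,"y":2.7,"z":0,"turn":0,"fingers":5}
    - {"x":0,"y":0,"z":0,"turn":7.1,"fingers":5}
    - {"x":0,"y":0,"z":0,"turn":7.1,"fingers":5}
    - {"x":0,"y":0,"z":0,"turn":7.1,"fingers":5}
    - {"x":0,"y":0,"z":0,"turn":7.1,"fingers":5}
    - {"x":0,"y":0,"z":0,"turn":7.1,"fingers":5}

```text
clock: 1.87
position: [511.0, 57.7, 231.1]
ee_rot: [0.888, -0.46, -0.0, 0.0]
contact_force: [0.6, 0.4, 0.0]
gripper_width: 49.8
```

>>> servo_tool:
  rows:
    - {"x":0,"y":0,"z":0,"turn":7.1,"fingers":5}
    - {"x":0,"y":0,"z":0,"turn":7.1,"fingers":5}
    - {"x":0,"y":0,"z":0,"turn":7.1,"fingers":5}
    - {"x":0,"y":0,"z":0,"turn":7.1,"fingers":5}
    - {"x":0,"y":0,"z":0,"turn":7.1,"fingers":5}
    - {"x":0,"y":0,"z":0,"turn":7.1,"fingers":5}
    - {"x":0,"y":0,"z":0,"turn":6.6,"fingers":5}
    - {"x":0,"y":0,"z":0,"turn":0,"fingers":5}
    - {"x":0,"y":0,"z":0,"turn":0,"fingers":5}

```text
clock: 2.62
position: [511.0, 58.0, 231.2]
ee_rot: [-0.62, 0.785, 0.0, -0.0]
contact_force: [-0.6, -0.4, -0.5]
gripper_width: 50.0
```

```bash
python3 -c "
from h import *
st(); snap('wrist',2)"
```

```text
t 2.6167 pos [511.   58.  231.2] tx [-0.231 -0.973  0.   ] ty [-0.973  0.231  0.   ] F [-0.6 -0.4 -0.5] w 50.0 j [ 0.43  0.2  -0.26 -0.   -1.12 -0.66]
```

View pics/wrist2.png

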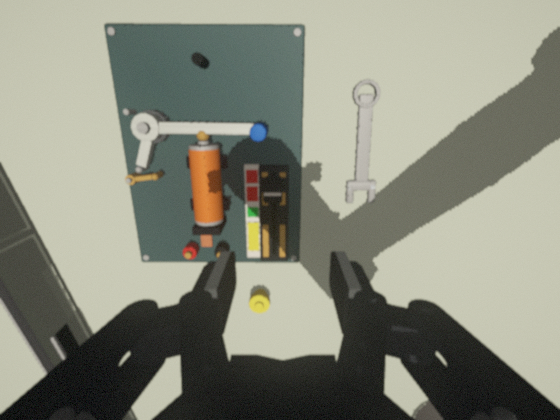

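The wrist view shows the whole cradle: knob top about (259,131), pivot (146,127), white bar of the grip about (272,194), green mark (253,211). I'll enlarge it.

```bash
python3 - <<'E'
from h import *
p,P,d=pts("wrist2")
cv2.imwrite("pics/w2z.png",cv2.resize(p[110:270,230:310,::-1],None,fx=4,fy=3.7,interpolation=cv2.INTER_CUBIC)) 
cv2.imwrite("pics/w2z.png",cv2.resize(p[115:265,120:310,::-1],None,fx=4,fy=4,interpolation=cv2.INTER_CUBIC))
hsv=cv2.cvtColor(p,cv2.COLOR_RGB2HSV)
m=cv2.inRange(hsv,(50,100,50),(85,255,255)); m[:,300:]=0
v,u=np.nonzero(m[160:260,235:270]); print("green",u.mean()+235,v.mean()+160,len(u),ray("wrist2",u.mean()+235,v.mean()+160,20))
m=(P[...,2]>68)&(P[...,2]<85)
k,l,s,ce=cv2.connectedComponentsWithStats(m.astype(np.uint8))
for i in range(1,k):
    if s[i,4]>15: print(s[i],ce[i],P[l==i].mean(0),P[l==i].min(0),P[l==i].max(0))
m=(P[...,2]>95)&(P[...,2]<108)&(P[...,0]<600)
k,l,s,ce=cv2.connectedComponentsWithStats(m.astype(np.uint8))
for i in range(1,k):
    if s[i,4]>15: print("knob",s[i],ce[i],P[l==i].mean(0))
for nm,u,v,z in(("s1",111,31,20),("s2",297,32,20),("s3",145,258,20),("s4",294,258,20),("pivot",146,127,53),("pin",200,60,48)): print(nm,ray("wrist2",u,v,z).round(1),P[v,u].round(1))
E
```

```text
green 252.5 211.4102564102564 78 [557.32093781  91.46169267  20.        ]
[263 182  19  22 400] [272.0575 192.575 ] [521.62819014  58.36265139  76.81621788] [510.61323111  47.41383922  68.04320181] [533.10938981  71.33135895  79.67655629]
[   0  270   58  103 1302] [ 25.64132104 323.54070661] [853.65769138 151.08943387  76.73428879] [850.16271563  78.63568732  68.0038889 ] [857.5731731  223.16819188  84.99684272]
knob [249 124  18  18 247] [257.64777328 132.51012146] [518.30443775  -5.55998622 102.67475811]
s1 [ 650.7 -138.5   20. ] [ 650.9 -138.6   19.7]
s2 [459.  -92.4  20. ] [458.9 -92.5  19.6]
s3 [714.8 122.2  20. ] [714.8 122.2  20.1]
s4 [520.3 168.2  20. ] [520.3 168.   20.4]
pivot [636.2 -35.6  53. ] [634.8 -35.5  56.2]
pin [561.7 -84.7  48. ] [561.5 -84.4  49.1]
```

View pics/w2z.png

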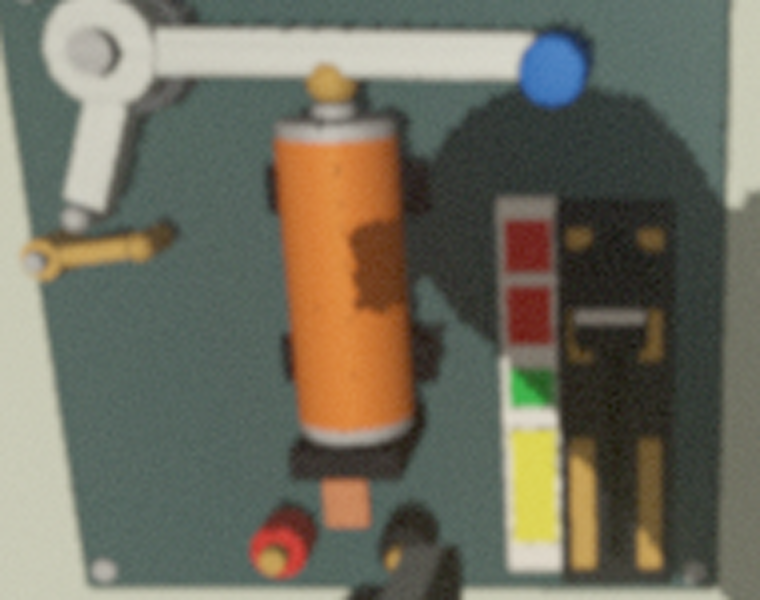

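```bash
python3 - <<'E'
from h import *
a=np.radians(-13.6); ex=np.array([np.cos(a),np.sin(a)]); ey=np.array([-np.sin(a),np.cos(a)])
# yaw from screws
for A,B in(((650.7,-138.5),(714.8,122.2)),((459,-92.4),(520.3,168.2))): print(np.degrees(np.arctan2(-(B[0]-A[0]),B[1]-A[1])))
c=np.mean([(650.7,-138.5),(459,-92.4),(714.8,122.2),(520.3,168.2)],0); print("centre",c)
f=lambda X:((np.array(X)[:2]-c)@ex,(np.array(X)[:2]-c)@ey)
Z=lambda u,v,z:np.round(f(ray("wrist2",120+u/4-.4,115+v/4-.4,z)),1)
print("pin should be (14,-81)+o",f((561.7,-84.7)))
print("grip",f((521.6,58.4)),"knob",f((518.3,-5.6)),"pivot",f((636.2,-35.6)))
print("redline z20..30",Z(530,280,20),Z(530,280,30))
for nm,u,v in(("red top",530,217),("red bot",530,347),("green top",530,370),("green bot",530,407),("yel top",535,430),("yel bot",535,542),("strip top",530,195),("strip bot",535,572)): print(nm,Z(u,v,20))
print("track z32",Z(615,197,32),Z(620,580,32)); print("white bar",Z(612,318,76))
E
```

```text
-13.81366634932596
-13.236843495238027
centre [586.2    14.875]
pin should be (14,-81)+o (np.float64(-0.39876860198398223), np.float64(-102.5439984036222))
grip (np.float64(-73.02324111016435), np.float64(27.114422043753912)) knob (np.float64(-61.18161717350785), np.float64(-35.86705096651161)) pivot (np.float64(60.46684818778054), np.float64(-37.30262584907262))
redline z20..30 [-46.5  32.6] [-47.5  30.1]
red top [-47.   12.9]
red bot [-45.9  54.3]
green top [-45.7  61.9]
green bot [-45.4  74.3]
yel top [-46.8  82.2]
yel bot [-45.8 122.1]
strip top [-47.2   6.2]
strip bot [-45.6 133.2]
track z32 [-73.2   4.6] [-74.4 129.6]
white bar [-73.5  28.9]
```

>>> servo_tool:
  rows:
    - {"x":-0.4,"y":-1.0,"z":3,"turn":0,"fingers":5}
    - {"x":0,"y":0,"z":4,"turn":0,"fingers":5}
    - {"x":0,"y":0,"z":4,"turn":0,"fingers":5}
    - {"x":0,"y":0,"z":3,"turn":0,"fingers":5}
    - {"x":0,"y":0,"z":2,"turn":0,"fingers":5}
    - {"x":0,"y":0,"z":1.6,"turn":0,"fingers":5}
    - {"x":0,"y":0,"z":1,"turn":0,"fingers":5}
    - {"x":0,"y":0,"z":0,"turn":0,"fingers":5}
    - {"x":0,"y":0,"z":0,"turn":0,"fingers":5}

```text
clock: 3.42
position: [522.1, 59.7, 45.4]
ee_rot: [-0.619, 0.785, -0.0, -0.0]
contact_force: [0.3, 0.0, 1.3]
gripper_width: 49.9
```

```bash
python3 -c "
from h import *
st(); snap('wrist',3);snap('scene',3)
p=load('scene3')[0]; cv2.imwrite('pics/s3z.png',cv2.resize(p[130:310,200:380,::-1],None,fx=3.3,fy=3.3,interpolation=cv2.INTER_CUBIC))"
```

```text
t 3.4167 pos [522.1  59.7  45.4] tx [-0.233 -0.972  0.   ] ty [-0.972  0.233 -0.   ] F [0.3 0.  1.3] w 49.9 j [ 0.42  0.43 -0.46  0.   -0.67 -0.66]
```

View pics/wrist3.png

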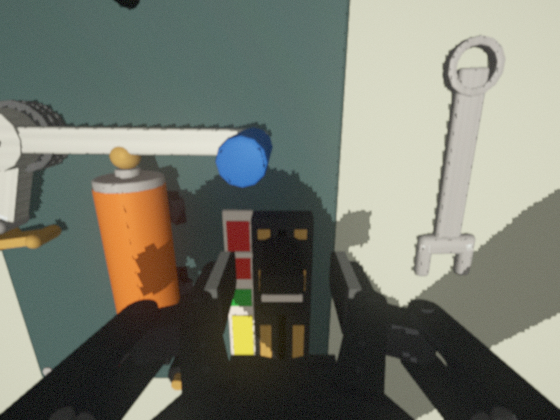

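View pics/s3z.png

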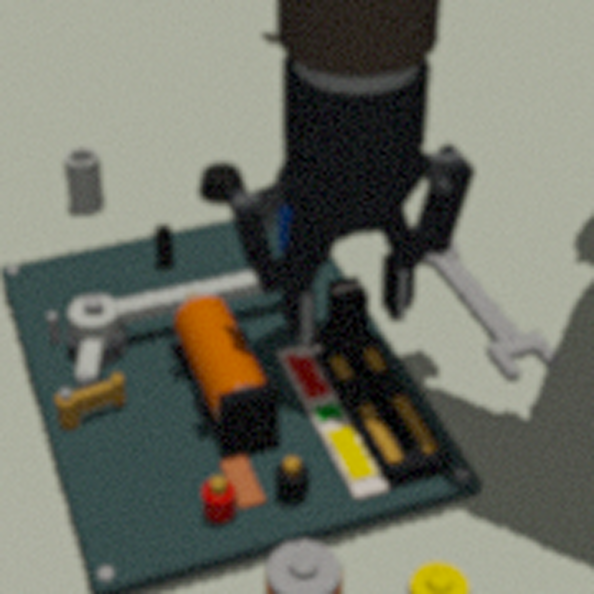

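The fingers straddle the grip (wrist picture about 265–300, 240–300), so I can close on it.

>>> servo_tool:
  rows:
    - {"x":0,"y":0,"z":0,"turn":0,"fingers":1.5}
    - {"x":0,"y":0,"z":0,"turn":0,"fingers":1.5}
    - {"x":0,"y":0,"z":0,"turn":0,"fingers":1.5}
    - {"x":0,"y":0,"z":0,"turn":0,"fingers":1.5}
    - {"x":0,"y":0,"z":0,"turn":0,"fingers":1.5}

```text
clock: 3.93
position: [522.6, 59.8, 46.5]
ee_rot: [-0.619, 0.785, -0.0, 0.001]
contact_force: [0.3, 0.4, 6.1]
gripper_width: 19.6
```

```bash
python3 -c "
from h import *
st()"
```

```text
t 3.9333 pos [522.6  59.8  46.5] tx [-0.234 -0.972 -0.001] ty [-0.972  0.234 -0.002] F [0.3 0.4 6.1] w 19.6 j [ 0.42  0.43 -0.46  0.   -0.67 -0.66]
```

Gripped at 19.6 mm. I'll slide it 39.5 mm along tool −x, which is the cradle's +y.

>>> servo_tool:
  rows:
    - {"x":-0.5,"y":0,"z":0,"turn":0,"fingers":1.5}
    - {"x":-0.7,"y":0,"z":0,"turn":0,"fingers":1.5}
    - {"x":-0.7,"y":0,"z":0,"turn":0,"fingers":1.5}
    - {"x":-0.7,"y":0,"z":0,"turn":0,"fingers":1.5}
    - {"x":-0.7,"y":0,"z":0,"turn":0,"fingers":1.5}
    - {"x":-0.4,"y":0,"z":0,"turn":0,"fingers":1.5}
    - {"x":-0.25,"y":0,"z":0,"turn":0,"fingers":1.5}
    - {"x":0,"y":0,"z":0,"turn":0,"fingers":1.5}
    - {"x":0,"y":0,"z":0,"turn":0,"fingers":1.5}

```text
clock: 4.68
position: [532.0, 98.4, 46.5]
ee_rot: [-0.619, 0.785, -0.0, 0.001]
contact_force: [-0.9, 0.1, 5.4]
gripper_width: 19.2
```

```bash
python3 -c "
from h import *
st(); snap('wrist',4);snap('scene',4)
p=load('scene4')[0]; cv2.imwrite('pics/s4z.png',cv2.resize(p[200:290,260:360,::-1],None,fx=6,fy=6,interpolation=cv2.INTER_CUBIC))"
```

```text
t 4.6833 pos [532.   98.4  46.5] tx [-0.234 -0.972 -0.001] ty [-0.972  0.234 -0.002] F [-0.9  0.1  5.4] w 19.2 j [ 0.48  0.45 -0.43  0.   -0.69 -0.72]
```

View pics/wrist4.png

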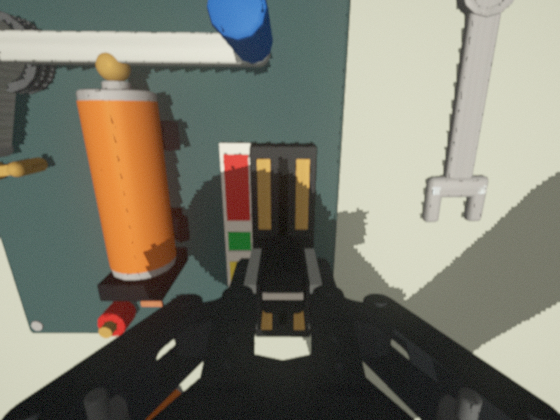

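View pics/s4z.png

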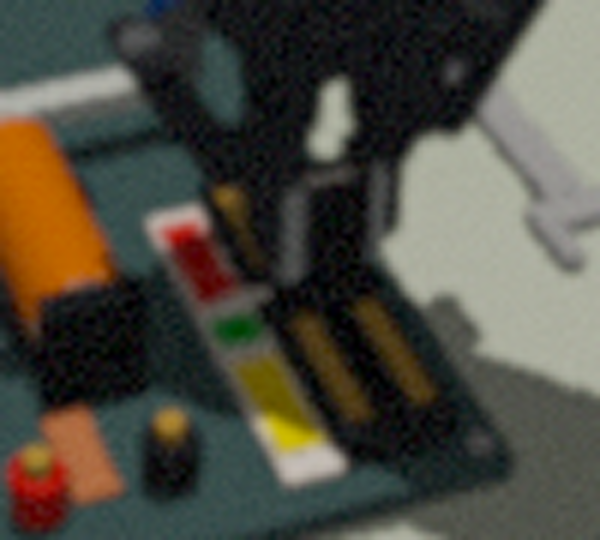

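```bash
python3 - <<'E'
from h import *
p=load('wrist4')[0]; a=cv2.resize(p[200:310,200:330,::-1],None,fx=4,fy=4,interpolation=cv2.INTER_CUBIC)
p=load('wrist3')[0]; b=cv2.resize(p[200:310,200:330,::-1],None,fx=4,fy=4,interpolation=cv2.INTER_CUBIC)
cv2.imwrite('pics/w4z.png',cv2.resize(np.hstack([b,a]),None,fx=.75,fy=.75))
E
```

```text
(no output)
```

View pics/w4z.png

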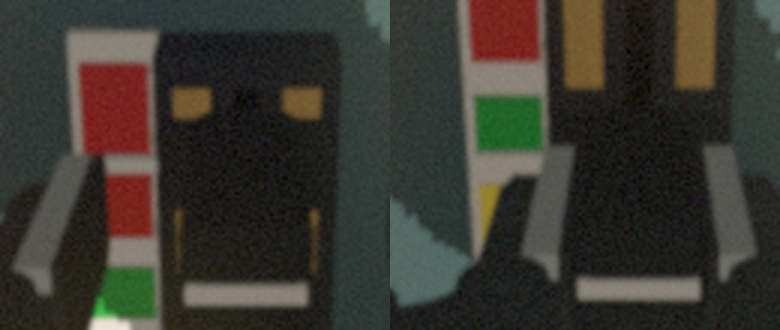

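```bash
python3 - <<'E'
from h import *
a=np.radians(-13.5); ex=np.array([np.cos(a),np.sin(a)]); ey=np.array([-np.sin(a),np.cos(a)]); c=np.array([586.2,14.9])
f=lambda X:np.round([(X[:2]-c)@ex,(X[:2]-c)@ey],1)
for z in(20,24,28,32,36,40): print(z,"w4",f(ray("wrist4",246,253.7,z)),"sc4",f(ray("scene4",303.7,248.8,z)),"w2",f(ray("wrist2",252,184.7,z)),"w3",f(ray("wrist3",245,253.7,z)))
print("green w4",f(ray("wrist4",239.5,240.8,20)),"sc4",f(ray("scene4",260+237/6,200+328/6,20)))
p,P,d=pts("wrist4"); print(P[252:258,238:250:3,2].round()); 
p,P,d=pts("wrist2"); print(P[182:189,248:256:2,2].round())
E
```

```text
20 w4 [-49.3  76.8] sc4 [-59.6  54.3] w2 [-46.3  32.8] w3 [-49.4  36.2]
24 w4 [-49.8  74.7] sc4 [-57.9  58.3] w2 [-46.7  31.8] w3 [-49.9  34.2]
28 w4 [-50.4  72.7] sc4 [-56.2  62.3] w2 [-47.1  30.8] w3 [-50.5  32.1]
32 w4 [-50.9  70.6] sc4 [-54.5  66.2] w2 [-47.5  29.8] w3 [-51.1  30.1]
36 w4 [-51.5  68.5] sc4 [-52.9  70.2] w2 [-47.9  28.8] w3 [-51.6  28. ]
40 w4 [-52.   66.5] sc4 [-51.2  74.1] w2 [-48.4  27.8] w3 [-52.2  26. ]
green w4 [-45.5  67.8] sc4 [-46.2  66.6]
[[37. 39. 37. 38.]
 [38. 37. 37. 38.]
 [37. 37. 37. 38.]
 [37. 37. 37. 38.]
 [38. 38. 38. 37.]
 [22. 22. 22. 23.]]
[[23. 24. 24. 23.]
 [23. 23. 24. 22.]
 [37. 37. 37. 38.]
 [36. 38. 39. 38.]
 [38. 37. 38. 37.]
 [23. 23. 22. 22.]
 [22. 23. 23. 23.]]
```

Triangulation with depth puts the white pointer (z about 37) at cradle y about 68 and the green mark's centre at about 67.7, so the isolator is off. Next I release, lift, turn 90° and move over the knob.

>>> servo_tool:
  rows:
    - {"x":0,"y":0,"z":0,"turn":0,"fingers":4.5}
    - {"x":0,"y":0,"z":0,"turn":0,"fingers":4.5}
    - {"x":0,"y":0,"z":0,"turn":0,"fingers":4.5}
    - {"x":0,"y":0,"z":0,"turn":0,"fingers":4.5}
    - {"x":0,"y":0,"z":-2,"turn":0,"fingers":4.5}
    - {"x":0,"y":0,"z":-4,"turn":0,"fingers":4.5}
    - {"x":0,"y":0,"z":-4,"turn":0,"fingers":4.5}
    - {"x":0,"y":0,"z":-4,"turn":7.1,"fingers":4.5}
    - {"x":0,"y":0,"z":0,"turn":7.1,"fingers":4.5}
    - {"x":0,"y":0,"z":0,"turn":7.1,"fingers":4.5}

```text
clock: 5.62
position: [532.4, 98.7, 188.5]
ee_rot: [-0.46, 0.888, -0.0, 0.003]
contact_force: [-0.8, 0.3, -1.1]
gripper_width: 45.5
```

>>> servo_tool:
  rows:
    - {"x":0,"y":0,"z":0,"turn":7.1,"fingers":4.5}
    - {"x":0,"y":0,"z":0,"turn":7.1,"fingers":4.5}
    - {"x":0,"y":0,"z":0,"turn":7.1,"fingers":4.5}
    - {"x":0,"y":0,"z":0,"turn":7.1,"fingers":4.5}
    - {"x":0,"y":0,"z":0,"turn":7.1,"fingers":4.5}
    - {"x":0,"y":0,"z":0,"turn":7.1,"fingers":4.5}
    - {"x":0,"y":0,"z":0,"turn":7.1,"fingers":4.5}
    - {"x":0,"y":0,"z":0,"turn":7.1,"fingers":4.5}
    - {"x":0,"y":0,"z":0,"turn":7.1,"fingers":4.5}
    - {"x":0,"y":0,"z":0,"turn":4.8,"fingers":4.5}

```text
clock: 6.45
position: [530.7, 97.9, 184.9]
ee_rot: [0.121, 0.993, -0.0, -0.0]
contact_force: [-1.0, 0.2, -0.5]
gripper_width: 45.2
```

>>> servo_tool:
  rows:
    - {"x":-0.4,"y":-3.5,"z":0,"turn":0,"fingers":4.5}
    - {"x":-0.4,"y":-3.5,"z":0,"turn":0,"fingers":4.5}
    - {"x":-0.3,"y":-3.4,"z":0,"turn":0,"fingers":4.5}
    - {"x":0,"y":0,"z":0,"turn":0,"fingers":4.5}
    - {"x":0,"y":0,"z":0,"turn":0,"fingers":4.5}

```text
clock: 6.87
position: [516.8, -7.2, 185.1]
ee_rot: [0.119, 0.993, -0.0, -0.0]
contact_force: [0.9, 0.5, 0.5]
gripper_width: 45.1
```

```bash
python3 - <<'E'
from h import *
st(); snap('wrist',5); snap('scene',5)
p,P,d=pts("wrist5")
hsv=cv2.cvtColor(p,cv2.COLOR_RGB2HSV)
m=(P[...,2]>98)&(P[...,2]<107)&(hsv[...,0]>100)&(hsv[...,0]<130)&(hsv[...,1]>100)
print("knob top",P[m].mean(0),m.sum(),[ (P[m].min(0)+P[m].max(0))/2])
p=load('scene5')[0]; cv2.imwrite('pics/s5z.png',cv2.resize(p[130:310,200:380,::-1],None,fx=3.3,fy=3.3,interpolation=cv2.INTER_CUBIC))
E
```

```text
t 6.8667 pos [516.8  -7.2 185.1] tx [-0.972  0.237  0.   ] ty [ 0.237  0.972 -0.   ] F [0.9 0.5 0.5] w 45.1 j [ 0.3   0.24 -0.32 -0.   -1.01 -2.11]
knob top [517.62390551  -5.41737749 102.38926209] 271 [array([518.19926319,  -5.67843981, 101.55346359])]
```

View pics/wrist5.png

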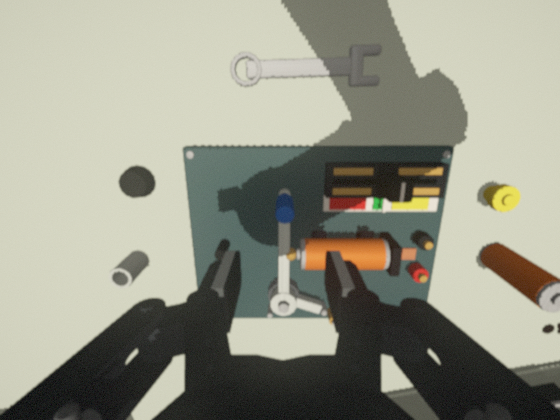

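View pics/s5z.png

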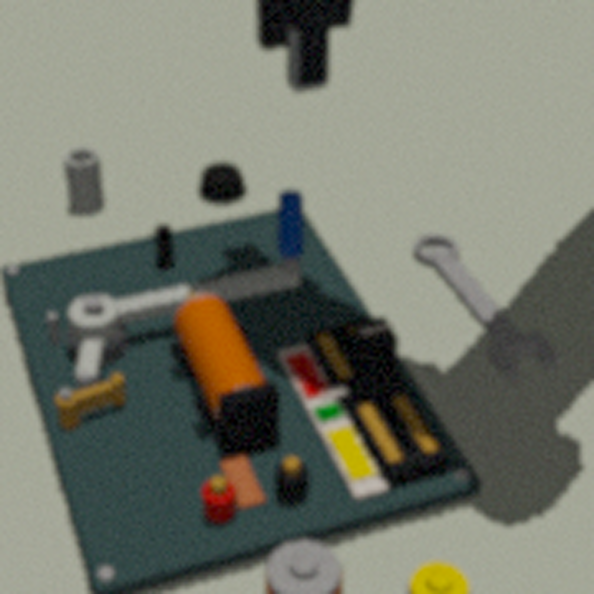

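>>> servo_tool:
  rows:
    - {"x":-0.1,"y":0.2,"z":2,"turn":0,"fingers":4.5}
    - {"x":0,"y":0,"z":3.5,"turn":0,"fingers":4.5}
    - {"x":0,"y":0,"z":3,"turn":0,"fingers":4.5}
    - {"x":0,"y":0,"z":2,"turn":0,"fingers":4.5}
    - {"x":0,"y":0,"z":1,"turn":0,"fingers":4.5}
    - {"x":0,"y":0,"z":0,"turn":0,"fingers":4.5}
    - {"x":0,"y":0,"z":0,"turn":0,"fingers":4.5}

```text
clock: 7.55
position: [519.5, -3.3, 70.6]
ee_rot: [0.117, 0.993, -0.0, 0.0]
contact_force: [-0.5, -0.8, 0.4]
gripper_width: 45.4
```

```bash
python3 - <<'E'
from h import *
st(); snap('wrist',6); snap('side',6)
p=load('side6')[0]; cv2.imwrite('pics/d6z.png',cv2.resize(p[150:310,190:350,::-1],None,fx=3.5,fy=3.5,interpolation=cv2.INTER_CUBIC))
E
```

```text
t 7.55 pos [519.5  -3.3  70.6] tx [-0.973  0.233 -0.   ] ty [ 0.233  0.973 -0.   ] F [-0.5 -0.8  0.4] w 45.4 j [ 0.31  0.39 -0.46  0.   -0.73 -2.11]
```

View pics/wrist6.png

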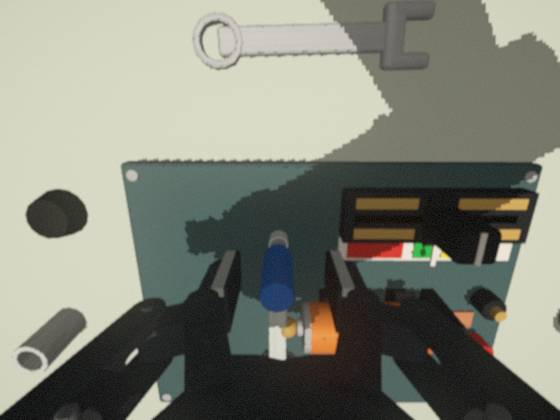

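View pics/d6z.png

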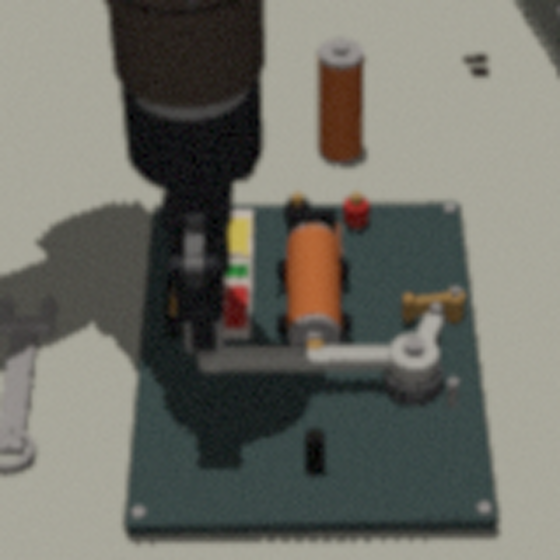

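The knob (wrist about 277, 280) lies between the fingers, about 2 mm towards −y of centre. I'll shift and close.

>>> servo_tool:
  rows:
    - {"x":0,"y":-0.2,"z":0,"turn":0,"fingers":3}
    - {"x":0,"y":0,"z":0,"turn":0,"fingers":1}
    - {"x":0,"y":0,"z":0,"turn":0,"fingers":1}
    - {"x":0,"y":0,"z":0,"turn":0,"fingers":1}
    - {"x":0,"y":0,"z":0,"turn":0,"fingers":1}

```text
clock: 8.07
position: [518.8, -6.0, 71.5]
ee_rot: [0.118, 0.993, 0.0, 0.001]
contact_force: [-2.4, 0.0, 5.8]
gripper_width: 14.1
```

```bash
python3 - <<'E'
from h import *
s,M=st()
# arc plan: rotate about pivot by 0.6 rad, in 12 steps of 0.05 with tool turn
for px,py in((638.5,-36),(640,-36),(637,-36)):
    r=s["position"][:2]-(px,py); print(np.hypot(*r),"radial",r/np.hypot(*r))
E
```

```text
t 8.0667 pos [518.8  -6.   71.5] tx [-0.972  0.234 -0.002] ty [0.234 0.972 0.   ] F [-2.4  0.   5.8] w 14.1 j [ 0.3   0.39 -0.46  0.   -0.73 -2.11]
123.40485019700506 radial [-0.96993285  0.24337269]
124.860283140615 radial [-0.97064026  0.24053582]
121.95049732713669 radial [-0.96919997  0.2462751 ]
```

```bash
python3 - <<'E'
from h import *
snap('wrist',7); snap('scene',7)
p=load('scene7')[0]; a=cv2.resize(p[150:270,230:350,::-1],(480,480),interpolation=cv2.INTER_CUBIC)
p=load('wrist7')[0]; b=cv2.resize(p[200:320,200:380,::-1],(480,320),interpolation=cv2.INTER_CUBIC)
b=cv2.copyMakeBorder(b,0,160,0,0,0); cv2.imwrite('pics/c7.png',cv2.resize(np.hstack([a,b]),(800,400)))
E
```

```text
(no output)
```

View pics/c7.png

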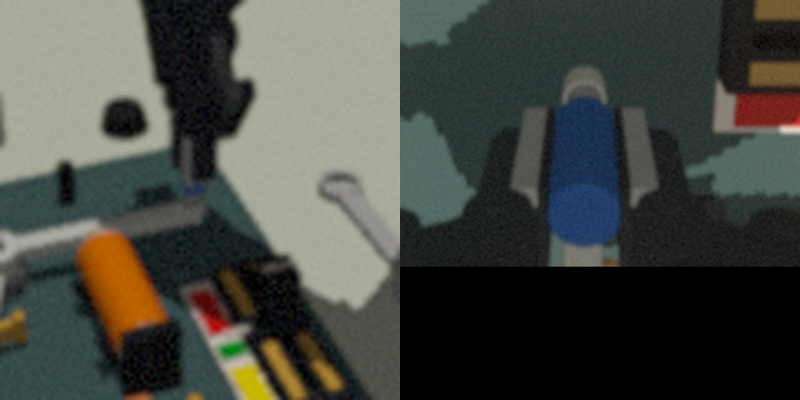

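The knob is held between both pads. The 14 mm reading is below the knob's 16 mm, but the picture shows a symmetric hold. I'll swing along the arc in 0.05 rad steps.

>>> servo_tool:
  rows:
    - {"x":-0.01,"y":-0.4,"z":0,"turn":-1.9,"fingers":1}
    - {"x":-0.02,"y":-0.62,"z":0,"turn":-2.86,"fingers":1}
    - {"x":-0.02,"y":-0.62,"z":0,"turn":-2.86,"fingers":1}
    - {"x":-0.01,"y":-0.62,"z":0,"turn":-2.86,"fingers":1}
    - {"x":0,"y":0,"z":0,"turn":0,"fingers":1}
    - {"x":0,"y":0,"z":0,"turn":0,"fingers":1}

```text
clock: 8.67
position: [515.3, -27.8, 71.5]
ee_rot: [0.027, 1.0, 0.001, 0.001]
contact_force: [-2.6, 4.1, 7.6]
gripper_width: 14.5
```

```bash
python3 - <<'E'
from h import *
s,M=st()
r=s["position"][:2]-(638.5,-36); print(np.hypot(*r), np.arctan2(r[1],r[0])-np.arctan2(30,-119.7), "yaw chg",np.arctan2(M[1,0],M[0,0])-np.arctan2(.234,-.972))
E
```

```text
t 8.6667 pos [515.3 -27.8  71.5] tx [-0.999  0.054 -0.001] ty [0.054 0.999 0.001] F [-2.6  4.1  7.6] w 14.5 j [ 0.26  0.38 -0.46 -0.   -0.72 -1.88]
123.4341276666698 0.17877150410410136 yaw chg 0.18216690193273566
```

>>> servo_tool:
  rows:
    - {"x":-0.02,"y":-0.62,"z":0,"turn":-2.86,"fingers":1}
    - {"x":-0.01,"y":-0.62,"z":0,"turn":-2.86,"fingers":1}
    - {"x":-0.02,"y":-0.62,"z":0,"turn":-2.86,"fingers":1}
    - {"x":-0.01,"y":-0.62,"z":0,"turn":-2.86,"fingers":1}
    - {"x":-0.02,"y":-0.62,"z":0,"turn":-2.86,"fingers":1}
    - {"x":-0.01,"y":-0.62,"z":0,"turn":-2.86,"fingers":1}
    - {"x":-0.02,"y":-0.62,"z":0,"turn":-2.86,"fingers":1}
    - {"x":-0.01,"y":-0.62,"z":0,"turn":-2.86,"fingers":1}
    - {"x":0,"y":0,"z":0,"turn":0,"fingers":1}
    - {"x":0,"y":0,"z":0,"turn":0,"fingers":1}

```text
clock: 9.5
position: [521.5, -76.5, 71.4]
ee_rot: [-0.171, 0.985, 0.001, -0.0]
contact_force: [-5.7, 5.0, 10.3]
gripper_width: 14.3
```

>>> servo_tool:
  rows:
    - {"x":0,"y":0,"z":0,"turn":0,"fingers":1}
    - {"x":0,"y":0,"z":0,"turn":0,"fingers":1}
    - {"x":0,"y":0,"z":0,"turn":0,"fingers":1}
    - {"x":0,"y":0,"z":0,"turn":0,"fingers":1}

```text
clock: 9.83
position: [521.4, -76.3, 71.4]
ee_rot: [-0.172, 0.985, 0.001, -0.0]
contact_force: [-5.1, 5.7, 10.2]
gripper_width: 14.5
```

```bash
python3 - <<'E'
from h import *
s,M=st()
r=s["position"][:2]-(638.5,-36); print(np.hypot(*r), np.arctan2(r[1],r[0])-np.arctan2(30,-119.7)+2*np.pi, "yaw chg",np.arctan2(M[1,0],M[0,0])-np.arctan2(.234,-.972)+2*np.pi)
for n in('scene','side'): snap(n,8)
a=load('scene8')[0][150:310,190:350,::-1]; b=load('side8')[0][160:320,200:360,::-1]
cv2.imwrite('pics/c8.png',cv2.resize(np.hstack([a,b]),(800,400),interpolation=cv2.INTER_CUBIC))
E
```

```text
t 9.8333 pos [521.4 -76.3  71.4] tx [-0.941 -0.338  0.001] ty [-0.338  0.941  0.001] F [-5.1  5.7 10.2] w 14.5 j [ 0.16  0.4  -0.43 -0.   -0.74 -1.39]
123.79892913204966 0.5769720883106455 yaw chg 0.5812113492454785
```

View pics/c8.png

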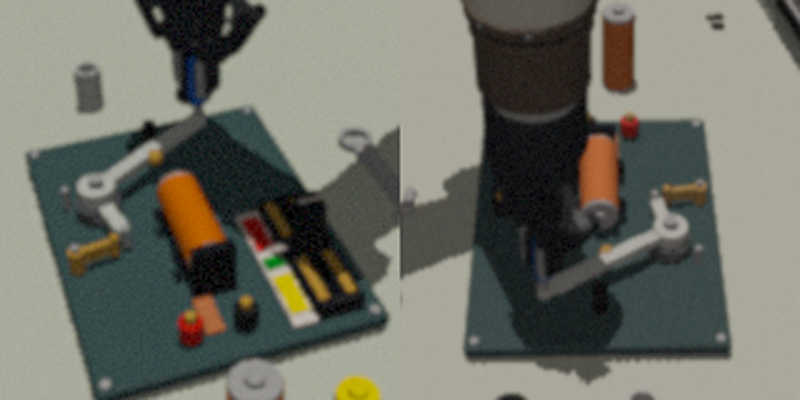

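The arm is held at about 0.58 rad, past the click at 0.46 and short of the stop at 0.70. The tangential force is about 7 N, in line with the spring. The cell is in its saddles, the isolator is on green, and the neighbouring items in view look unmoved. I'm handing it in.

```bash
python3 -c "
from h import *
s,_=st(); print(abs(s['joint_vel']).max())
from bench import arm
print(arm.job_done())"
```

```text
t 9.9333 pos [521.4 -76.3  71.4] tx [-0.941 -0.338  0.001] ty [-0.338  0.941  0.001] F [-5.8  6.2  9.4] w 14.2 j [ 0.16  0.4  -0.43 -0.   -0.74 -1.39]
0.002047191359170044
the job is handed in; nothing more can be done
None
```

I set the isolator to off, pushed the contact arm back past its click, and handed the job in at 9.9 s with the gripper still holding the knob. No verdict is reported.

- **Isolator:** I gripped it by its cradle-x sides and slid it 39.5 mm. Camera and depth put the pointer at cradle y of about 68 mm and the middle of the green mark at about 67.5 mm. In the last scene picture it was still on the green mark.
- **Contact arm:** From the tool position it stands at about 0.577 rad (tool turn 0.581), still, with about 7–8 N pushing along the arc, close to the spring force expected there. I did not measure the pawl directly. I take it as seated because the arm is well past 0.46 rad.
- **Cell and other things:** In the last pictures the cell lies in its saddles. The other things in view look unmoved, but I judged that by eye and did not measure them.
- **Disagreements:** The finger opening on the knob read about 14 mm, although the knob is 16 mm across; the wrist picture just after gripping showed it evenly between the pads. The cameras differed by 2–5 mm on the knob and pivot. My first three move calls were refused because the rows lacked keys, and the arm did not move.

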